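Dust off a slide carrier and stack it with the clean ones

TASK

Put the slide carrier that lies alone on the bench flat inside the yellow frame in front of the air-duster can, then press the can's red cap right down and let it spring back up while the carrier lies there. Then stack the carrier squarely on the pile of clean carriers on the green mat: set it down rather than dropping it, edges flush with the carrier below, long side along long side. Leave the pile where it is and do not disturb the little brown bottle or the petri dish.

Things in the scene. Friction and masses are not known exactly. Their poses are not given: they have to be found in the camera images.
- carrier: The carrier to be dusted: a flat aluminium microscope-slide carrier, 80 x 60 x 12 mm (x, y, z), 0.1 kg, with a 58 x 26 mm window holding a recessed glass slide with a blue end. It starts alone on the bench. Origin: centre of its underside; x along its 80 mm side, z up. The sides 60 mm apart (along its y) suit a grasp; either way round is equally good.
- station: Fixed blow-off place. Origin: centre of the yellow frame painted on the bench (no height; inside 110 mm along x, 90 mm along y). In its axes the upright can (white with blue band, 66 mm diameter, 202 mm tall with its red cap) is fixed at x = +130 mm, y = 0 on a round foot (96 mm diameter, 12 mm high), with a 145 mm tall post at x = +170 mm; the nozzle points to -x, at the frame.
- cap (a joint): Travel of the can's red spring-loaded cap (34 mm diameter): 0 m up, 0.008 m fully down; moves straight down, takes about 3 N to start and 9 N to hold fully down, springs back up by itself.
- cap_top (a point): Centre of the flat top of the red cap, 202 mm above the bench when up; press here straight down.
- pile_mat: Fixed green mat, 120 x 100 x 3 mm, on which the pile of clean carriers lies, centred and with the same directions. Origin: centre of its underside.
- clean_bottom: Lower of the two clean carriers on the green mat, same make and size (80 x 60 x 12 mm, 0.1 kg) as the one to be dusted. Loose. Origin: centre of its underside, 3 mm above the bench.
- clean_top: Upper of the two clean carriers, same make and size, lying loose and flush on the lower one. Origin: centre of its underside, 15 mm above the bench; its top face is 27 mm above the bench.
- oil_bottle: Bystander: small brown bottle of 30 mm diameter, 62 mm tall, loose, behind the pile. Origin: centre of its underside.
- dish: Bystander: clear closed petri dish of 57 mm diameter, 15 mm tall, loose, beside the can. Origin: centre of its underside.
Things that resemble listed ones, but are neither listed nor needed, are in the scene too. What is shaped like the carrier but black or turquoise is not meant.

How it is judged:
By the outcome, as a careful person would: the job done as asked, in the order asked, and still so for the second after the job is handed in, with the robot touching nothing.
It also fails if it takes over 72 s, if anything falls off the work surface, if the arm or the gripper's body presses on something with over 40 N, if the wrist force passes 120 N, or if a joint passes its speed limit or range.

ROBOT

A 6-joint arm with a two-finger parallel gripper is mounted at the origin on the work surface. World frame = base frame: x ahead of the robot, y to its left, z up, the work surface at z = 0. Lengths are in m, angles in degrees, forces in N, time in s.
With the tool pointing down it reaches from about 0.35 to 0.875 m from the base axis. Payload 4.2 kg.
Tool frame: the origin (TCP) lies on the mounting face of the last link; the fingertips stand 182 mm ahead of it and the grasp point (between the pads) lies 164 mm ahead of it (r.tcp_to_grasp is the distance from the TCP to the grasp point, in m); z points along the fingers, y is the line along which they close (so a half turn about z gives the same grasp; the last joint's range is limited). The gripper opens to 87 mm and grips with 3 to 60 N. Pads are 19 mm wide; open, the fingers measure 117 mm over their backs; the gripper's body (75 mm by 190 mm) begins 51 mm behind the grasp point.
Start: joints at [80.42, 22.042, 0.453, 0, -68.411, -14.817], TCP at [0.258, 0.569, 0.405] pointing down, gripper open.
Joint ranges: [-179.83, 179.83], [-69.29, 118.12], [-61.27, 80.66], [-181.25, 117.63], [-171.15, -9.14], [-177.46, 177.46]. Speed limits (degrees/s): [159.86, 159.86, 180, 180, 180, 180].

INTERFACE

Orientations are given as a 3x3 rotation matrix whose columns are the frame's x, y, z axes.
In Python, from station import sense, eyes, r gives the robot as it stands.
- The arm moves only by the tool jog_arm, never from a script. Its argument "increments" is a list of rows, each a list of 4 numbers: the shift along the tool's x, y, z normalised to -1 to 1, where 1 is 0.02 m, then the turn about the tool's z normalised to -1 to 1, where 1 is 0.08 rad. A call has 1 to 10 rows; each row shifts and turns the commanded pose from where the row before left it, along the tool's axes as they then stand; what a row does not reach is not made up. A row lasts 1/10 s, in which the tool goes at most 50 mm and 8.59 degrees, less where a joint would pass 70% of its speed; a pose out of reach is approached as far as the arm can. A call with a number of a shift or a turn outside -1 to 1 is refused whole. A call with a gripper value outside its range is refused whole. "grip" is the finger opening in mm, from 0 to 87, set as the call begins (left out, the last holds). The fingers move at their own pace and stop on an object; the grip force is fixed at half the most. Time passes only in rows, so rows that do not move let the fingers close. It gives the time, the measured TCP pose, the force, the opening and the grip force at its end, in the units of the state.
- sense(): the state, without advancing time (a new reading comes with each control period).
- eyes.capture(name): name is "side" or "top" or "wrist"; returns the picture (400x640x3 uint8, blue, green, red); there is no depth.
- eyes.get_calibration(name): a dict with "camera_matrix" (3x3 intrinsics, pixels), "R" (3x3) and "t" (3): a world point X has camera coordinates R X + t; the wrist camera has in their place "T_tool_cam" (4x4, takes a point from camera to tool coordinates, whose origin is the TCP and whose axes are the flange's). Camera axes: x right, y down, z forward; pixel columns grow to the right and rows downward; lengths in m; the calibration is good to about 2 mm. A picture is of the moment at which its call begins: read the wrist's pose just before it. get_calibration takes no time and is no camera call.
- r.finish_job(): hands the job in; it is judged then, once.
Trained networks look in the newest picture that a camera, given by its name, has taken for a name from the list of things; names that differ only in an ending like _2 or _b are one class to them, and where a whole thing is asked for, a point or a joint stands for the part that bears it (a point fixed in the world has none). Each returns a list of dicts, best first, with "conf" (0 to 1); they miss things now and then, are a little off and sometimes report something else, mostly with a low value. They report only what shows in the picture. A call takes as long as a camera call. They do not tell look-alikes from the thing itself.
- eyes.spot_in(camera, name): "centre" ([x, y, z] in m, in world coordinates, good to about 4 mm: the middle of the surface that is visible of it).
- eyes.outline_of(camera, name): "mask" (400x640 bool, what is visible of it).
The state is a dict: "time_s": time; "joints": joint angles; "joint_velocities": joint speeds; "effort": joint torques, N m; "tcp_pos": TCP position; "ee_rot": TCP orientation; "wrist_force": force on the tool from outside, world axes, zero at the start; "moment": the same for the moment, N m; "gripper_width": opening from 0.0 (shut) to 1.0 (fully open); "gripper_force": force on a finger pad.
Only numpy, scipy, OpenCV 4.12 (cv2) and the standard library are available. Lean on these libraries where they do the work, as an engineer would, in place of code of your own. Each camera call takes 0.05 s, during which the arm holds its last target. There are 200 camera calls.

## Working session

There is one attempt and no reset: what is moved stays moved. The work goes in short steps, Python scripts to look and compute and a tool call to move; the robot and the scene stay as the last step left them, time stands still between calls to the robot, and variables do not carry over. Pictures are saved under pics/ and viewed, at most 10 in all, crops included, and the job is handed in when it is done.

Besides the shell and the picture viewer there is one more tool, called after "Call:" by a JSON object that holds its "method" and its "body", one argument or row to a line. jog_arm: Moves the arm, as the interface text tells. Its arguments: {"type":"object","properties":{"increments":{"type":"array"},"grip":{"type":"number"}},"required":["increments"]}

```bash
mkdir -p pics
cat > h.py <<'E'
import numpy as np, cv2
from station import sense, eyes, r
def onplane(cam,uv,z):
    c=eyes.get_calibration(cam);K=np.array(c['camera_matrix'])
    if cam=='wrist':
        s=sense();T=np.array(c['T_tool_cam']);Rw=np.array(s['ee_rot'])
        Rc=Rw@T[:3,:3];o=Rw@T[:3,3]+np.array(s['tcp_pos'])
    else:
        R=np.array(c['R']);Rc=R.T;o=-R.T@np.array(c['t'])
    uv=np.atleast_2d(np.array(uv,float))
    d=(Rc@np.linalg.inv(K)@np.c_[uv,np.ones(len(uv))].T).T
    return o+d*((z-o[2])/d[:,2])[:,None]
E
python3 - <<'E'
from h import *
s=sense();print(s['time_s'],s['tcp_pos'],np.round(s['ee_rot'],3),s['wrist_force'],s['gripper_width'])
for c in['top','side']:
    cv2.imwrite(f'pics/{c}0.png',eyes.capture(c))
    for n in['carrier','station','cap_top','pile_mat','clean_top','oil_bottle','dish']:
        print(c,n,[(np.round(d['centre'],3).tolist(),round(d['conf'],2)) for d in eyes.spot_in(c,n)])
E
```

```text
0.0 [0.25802902 0.56902618 0.40365423] [[ 0.911 -0.413 -0.001]
 [-0.413 -0.911 -0.002]
 [ 0.     0.002 -1.   ]] [-0.51256081  0.12498142  0.02912372] 0.998997250472804
top carrier [([0.517, 0.267, 0.014], 0.95), ([0.386, 0.275, 0.011], 0.82), ([0.495, 0.143, 0.013], 0.56)]
top station [([0.603, -0.232, 0.091], 0.73)]
top cap_top [([0.618, -0.242, 0.199], 0.67)]
top pile_mat [([0.462, -0.008, 0.002], 0.69)]
top clean_top [([0.464, -0.008, 0.026], 0.89)]
top oil_bottle [([0.562, 0.034, 0.04], 0.64)]
top dish [([0.624, -0.338, 0.018], 0.53)]
side carrier [([0.389, 0.281, 0.013], 0.88), ([0.519, 0.272, 0.012], 0.79), ([0.494, 0.148, 0.01], 0.66)]
side station [([0.609, -0.218, 0.082], 0.74)]
side cap_top [([0.612, -0.229, 0.188], 0.72)]
side pile_mat [([0.454, 0.022, -0.0], 0.87)]
side clean_top [([0.455, -0.005, 0.031], 0.65)]
side oil_bottle [([0.567, 0.046, 0.032], 0.58)]
side dish [([0.608, -0.227, 0.188], 0.58), ([0.611, -0.222, 0.084], 0.22)]
```

View pics/top0.png

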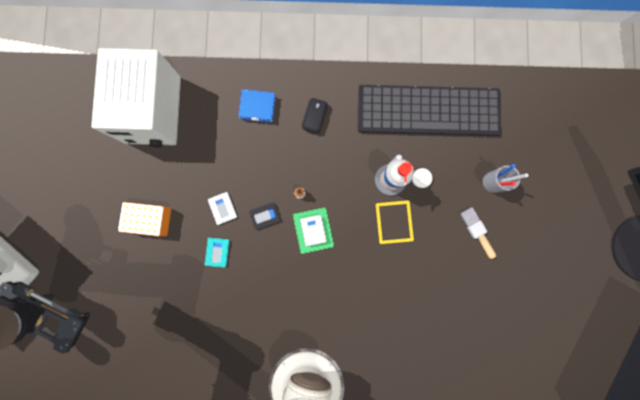

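View pics/side0.png

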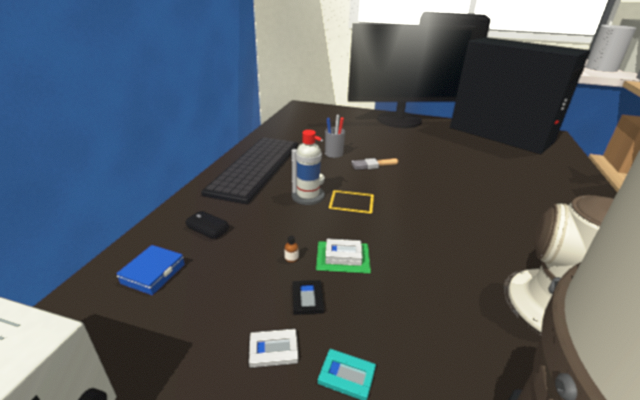

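The candidates for the carrier in the top view are silver at (222,208), turquoise at (217,252), black at (265,216), and the white carriers on the green mat at (313,230). I choose the silver one alone at (222,208), which is at (273,347) in the side view. The can's red cap is at (404,170), the frame at (394,222), the bottle at (299,193) and the dish at (422,178).

Run:
```python
from h import *
im=eyes.capture('top')
cv2.imwrite('pics/crop.png',cv2.resize(im[150:270,190:450],None,fx=3,fy=3,interpolation=cv2.INTER_CUBIC))
def rect(mask,z,cam='top'):
    c,_=cv2.findContours(mask.astype(np.uint8),0,cv2.CHAIN_APPROX_NONE);c=max(c,key=cv2.contourArea)[:,0]
    P=onplane(cam,c,z)[:,:2]
    (cx,cy),(w,h),a=cv2.minAreaRect((P*1000).astype(np.float32))
    if w<h:w,h,a=h,w,a+90
    return np.round([cx,cy,w,h,a%180],1)
hsv=cv2.cvtColor(im,cv2.COLOR_BGR2HSV)
y=cv2.inRange(hsv,(22,120,120),(35,255,255));y[:, :370]=0;y[:,420:]=0
print('frame',rect(y,0))
g=cv2.inRange(hsv,(45,100,60),(75,255,255));g[:, :285]=0;g[:,340:]=0
print('mat',rect(g,0.003))
w=cv2.inRange(hsv,(0,0,140),(180,70,255))
a=w.copy();a[:]=0;a[185:230,203:242]=w[185:230,203:242];print('carrier',rect(a,0.012))
a[:]=0;a[210:250,295:333]=w[210:250,295:333];print('pile',rect(a,0.027))
rd=cv2.inRange(hsv,(0,150,100),(8,255,255));rd[:, :390]=0;rd[:,425:]=0;rd[200:]=0
m=cv2.moments(rd);print('red',onplane('top',[m['m10']/m['m00'],m['m01']/m['m00']],.2))
print(eyes.get_calibration('wrist'))
```

```text
frame [ 488.7 -255.   127.8  107.6    6.5]
mat [457.3  -7.4 123.6 103.6  13.4]
carrier [517.7 270.1  86.9  66.5  23.2]
pile [456.8  -7.7  85.7  65.2  13.5]
red [[ 0.61552561 -0.23889778  0.2       ]]
{'camera_matrix': array([[306.41903037,   0.        , 318.23948089],
       [  0.        , 306.41903037, 201.88391227],
       [  0.        ,   0.        ,   1.        ]]), 'T_tool_cam': array([[ 1.02798439e-03, -9.70484240e-01, -2.41162360e-01,
         6.58556471e-02],
       [ 9.99999472e-01,  9.94649751e-04,  2.59957396e-04,
         5.30800139e-05],
       [-1.24124753e-05, -2.41162500e-01,  9.70484749e-01,
         1.95844269e-02],
       [ 0.00000000e+00,  0.00000000e+00,  0.00000000e+00,
         1.00000000e+00]])}
```

View pics/crop.png

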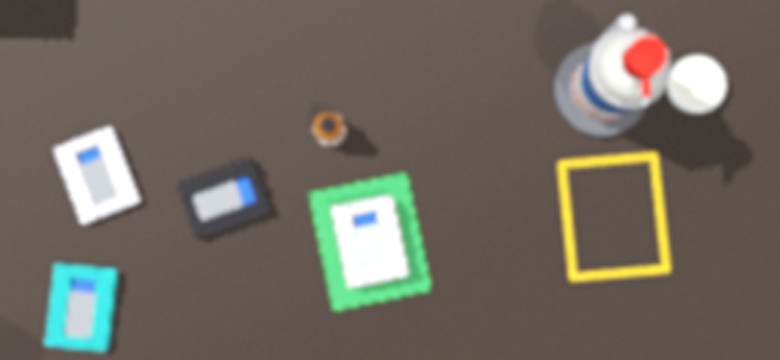

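```bash
cat >> h.py <<'E'
def phi():
    R=np.array(sense()['ee_rot']);return np.degrees(np.arctan2(R[1,0],R[0,0]))
def plan(target,ph,n=None):
    s=sense();p=np.array(s['tcp_pos']);R=np.array(s['ee_rot']);f=phi()
    d=np.array(target)-p;t=-np.radians((ph-f+180)%360-180)  # tool turn
    if n is None:n=int(np.ceil(max(abs(t)/.08,np.linalg.norm(d)/.02,1)))
    rows=[]
    for i in range(n):
        a=t/n*i;Ri=R@np.array([[np.cos(a),-np.sin(a),0],[np.sin(a),np.cos(a),0],[0,0,1]])
        rows.append([round(float(v),2) for v in [*(Ri.T@d/n/.02),t/n/.08]])
    print('t',round(s['time_s'],2),'p',np.round(p,4),'phi',round(f,2),'F',np.round(s['wrist_force'],1),'w',round(87*s['gripper_width'],1))
    for i in range(0,n,10):print(rows[i:i+10])
E
python3 -c "
from h import *
plan([.5177,.270,.33],-156.8,30)"
```

```text
t 0.85 p [0.2581 0.5692 0.4047] phi -24.4 F [-0.3 -1.1 -0.5] w 87.3
[[0.6, 0.28, 0.12, 0.96], [0.62, 0.23, 0.12, 0.96], [0.64, 0.18, 0.12, 0.96], [0.65, 0.13, 0.12, 0.96], [0.66, 0.08, 0.12, 0.96], [0.66, 0.03, 0.12, 0.96], [0.66, -0.02, 0.12, 0.96], [0.66, -0.07, 0.12, 0.96], [0.65, -0.12, 0.12, 0.96], [0.64, -0.17, 0.12, 0.96]]
[[0.62, -0.22, 0.12, 0.96], [0.6, -0.27, 0.12, 0.96], [0.58, -0.31, 0.12, 0.96], [0.56, -0.36, 0.12, 0.96], [0.53, -0.4, 0.12, 0.96], [0.49, -0.44, 0.12, 0.96], [0.46, -0.47, 0.12, 0.96], [0.42, -0.51, 0.12, 0.96], [0.38, -0.54, 0.12, 0.96], [0.34, -0.57, 0.12, 0.96]]
[[0.29, -0.59, 0.12, 0.96], [0.25, -0.61, 0.12, 0.96], [0.2, -0.63, 0.12, 0.96], [0.15, -0.64, 0.12, 0.96], [0.1, -0.65, 0.12, 0.96], [0.05, -0.66, 0.12, 0.96], [-0.0, -0.66, 0.12, 0.96], [-0.05, -0.66, 0.12, 0.96], [-0.1, -0.65, 0.12, 0.96], [-0.15, -0.64, 0.12, 0.96]]
```

Call:
{"method": "jog_arm", "body": {
  "increments": [
    [0.6, 0.28, 0.12, 0.96],
    [0.62, 0.23, 0.12, 0.96],
    [0.64, 0.18, 0.12, 0.96],
    [0.65, 0.13, 0.12, 0.96],
    [0.66, 0.08, 0.12, 0.96],
    [0.66, 0.03, 0.12, 0.96],
    [0.66, -0.02, 0.12, 0.96],
    [0.66, -0.07, 0.12, 0.96],
    [0.65, -0.12, 0.12, 0.96],
    [0.64, -0.17, 0.12, 0.96]
  ]
}}

```text
time_s: 1.85
tcp_pos: [0.3453, 0.4687, 0.3808]
ee_rot: [[0.365, -0.931, 0.0], [-0.931, -0.365, 0.0], [-0.0, -0.0, -1.0]]
wrist_force: [-0.5, 0.4, 0.1]
gripper_width: 0.996
gripper_force: 0.0
```

Call:
{"method": "jog_arm", "body": {
  "increments": [
    [0.62, -0.22, 0.12, 0.96],
    [0.6, -0.27, 0.12, 0.96],
    [0.58, -0.31, 0.12, 0.96],
    [0.56, -0.36, 0.12, 0.96],
    [0.53, -0.4, 0.12, 0.96],
    [0.49, -0.44, 0.12, 0.96],
    [0.46, -0.47, 0.12, 0.96],
    [0.42, -0.51, 0.12, 0.96],
    [0.38, -0.54, 0.12, 0.96],
    [0.34, -0.57, 0.12, 0.96]
  ]
}}

```text
time_s: 2.85
tcp_pos: [0.4322, 0.3693, 0.3568]
ee_rot: [[-0.384, -0.923, 0.0], [-0.923, 0.384, 0.0], [-0.0, -0.0, -1.0]]
wrist_force: [-0.1, 0.8, 0.0]
gripper_width: 1.001
gripper_force: 0.0
```

Call:
{"method": "jog_arm", "body": {
  "increments": [
    [0.29, -0.59, 0.12, 0.96],
    [0.25, -0.61, 0.12, 0.96],
    [0.2, -0.63, 0.12, 0.96],
    [0.15, -0.64, 0.12, 0.96],
    [0.1, -0.65, 0.12, 0.96],
    [0.05, -0.66, 0.12, 0.96],
    [0, -0.66, 0.12, 0.96],
    [-0.05, -0.66, 0.12, 0.96],
    [-0.1, -0.65, 0.12, 0.96],
    [-0.15, -0.64, 0.12, 0.96]
  ]
}}

```text
time_s: 3.85
tcp_pos: [0.519, 0.27, 0.3328]
ee_rot: [[-0.918, -0.397, 0.0], [-0.397, 0.918, 0.0], [-0.0, 0.0, -1.0]]
wrist_force: [0.2, 1.0, 0.5]
gripper_width: 1.007
gripper_force: 0.0
```

```bash
cat >> h.py <<'E'
def rect(mask,z,cam='top'):
    c,_=cv2.findContours(mask.astype(np.uint8),0,cv2.CHAIN_APPROX_NONE);c=max(c,key=cv2.contourArea)[:,0]
    P=onplane(cam,c,z)[:,:2]
    (cx,cy),(w,h),a=cv2.minAreaRect((P*1000).astype(np.float32))
    if w<h:w,h,a=h,w,a+90
    return np.round([cx,cy,w,h,a%180],1)
E
python3 - <<'E'
from h import *
im=eyes.capture('wrist');cv2.imwrite('pics/w1.png',im)
for d in eyes.outline_of('wrist','carrier'):
    print(d['conf'],rect(d['mask'],.012,'wrist'))
s=sense();print(s['time_s'],s['tcp_pos'],phi())
E
```

```text
0.85 [517.  268.   79.9  59.8  23.4]
0.79 [385.7 277.3  81.   59.7 176.3]
0.69 [497.4 139.8  83.1  59.6 111.1]
3.95 [0.51925652 0.26955691 0.33238305] -156.50570691932157
```

View pics/w1.png

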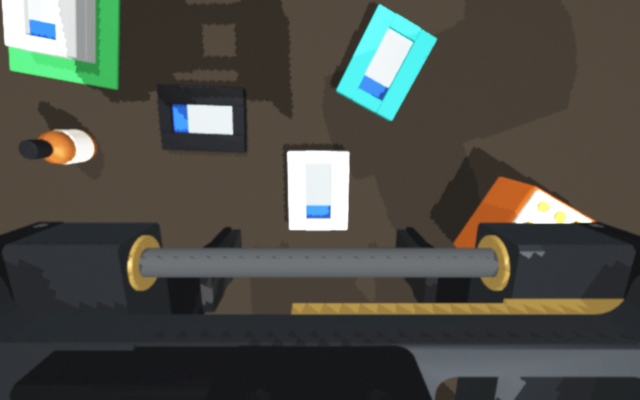

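The white silver-framed carrier is at (318,190), directly under the gripper; black is at (203,118) and turquoise at (388,62). The choice is confirmed.

```bash
python3 -c "
from h import *
plan([.517,.268,.185],-156.6,10)"
```

```text
t 3.95 p [0.5193 0.2696 0.3324] phi -156.51 F [-1.  -0.3 -0.3] w 87.1
[[0.01, -0.0, 0.74, 0.0], [0.01, -0.0, 0.74, 0.0], [0.01, -0.0, 0.74, 0.0], [0.01, -0.0, 0.74, 0.0], [0.01, -0.0, 0.74, 0.0], [0.01, -0.0, 0.74, 0.0], [0.01, -0.0, 0.74, 0.0], [0.01, -0.0, 0.74, 0.0], [0.01, -0.0, 0.74, 0.0], [0.01, -0.0, 0.74, 0.0]]
```

Call:
{"method": "jog_arm", "body": {
  "increments": [
    [0.01, 0, 0.75, 0],
    [0.01, 0, 0.75, 0],
    [0.01, 0, 0.75, 0],
    [0.01, 0, 0.75, 0],
    [0.01, 0, 0.75, 0],
    [0.01, 0, 0.75, 0],
    [0.01, 0, 0.75, 0],
    [0.02, 0, 0.75, 0],
    [0.02, 0, 0.75, 0],
    [0.01, 0, 0.6, 0]
  ]
}}

```text
time_s: 4.95
tcp_pos: [0.5161, 0.27, 0.1851]
ee_rot: [[-0.916, -0.402, -0.0], [-0.402, 0.916, -0.0], [0.0, -0.0, -1.0]]
wrist_force: [0.5, -0.8, 0.2]
gripper_width: 0.998
gripper_force: 0.0
```

Call:
{"method": "jog_arm", "body": {
  "increments": [
    [0, 0, 0, 0],
    [0, 0, 0, 0],
    [0, 0, 0, 0],
    [0, 0, 0, 0],
    [0, 0, 0, 0],
    [0, 0, 0, 0]
  ],
  "grip": 50
}}

```text
time_s: 5.55
tcp_pos: [0.5167, 0.2697, 0.1866]
ee_rot: [[-0.916, -0.401, 0.001], [-0.401, 0.916, 0.001], [-0.001, 0.0, -1.0]]
wrist_force: [-1.0, 0.0, 2.9]
gripper_width: 0.688
gripper_force: 30.0
```

```bash
python3 -c "
from h import *
plan([.517,.27,.26],-156.6,5)
plan([.55,-.08,.33],-173.5,25)"
```

```text
t 5.55 p [0.5167 0.2697 0.1866] phi -156.39 F [-1.   0.   2.9] w 59.9
[[-0.01, 0.0, -0.73, 0.01], [-0.01, 0.0, -0.73, 0.01], [-0.01, 0.0, -0.73, 0.01], [-0.01, 0.0, -0.73, 0.01], [-0.01, 0.0, -0.73, 0.01]]
t 5.55 p [0.5167 0.2697 0.1866] phi -156.39 F [-1.   0.   2.9] w 59.9
[[0.22, -0.67, -0.29, 0.15], [0.21, -0.67, -0.29, 0.15], [0.2, -0.67, -0.29, 0.15], [0.19, -0.67, -0.29, 0.15], [0.19, -0.68, -0.29, 0.15], [0.18, -0.68, -0.29, 0.15], [0.17, -0.68, -0.29, 0.15], [0.16, -0.68, -0.29, 0.15], [0.15, -0.69, -0.29, 0.15], [0.15, -0.69, -0.29, 0.15]]
[[0.14, -0.69, -0.29, 0.15], [0.13, -0.69, -0.29, 0.15], [0.12, -0.69, -0.29, 0.15], [0.11, -0.69, -0.29, 0.15], [0.1, -0.69, -0.29, 0.15], [0.1, -0.7, -0.29, 0.15], [0.09, -0.7, -0.29, 0.15], [0.08, -0.7, -0.29, 0.15], [0.07, -0.7, -0.29, 0.15], [0.06, -0.7, -0.29, 0.15]]
[[0.05, -0.7, -0.29, 0.15], [0.05, -0.7, -0.29, 0.15], [0.04, -0.7, -0.29, 0.15], [0.03, -0.7, -0.29, 0.15], [0.02, -0.7, -0.29, 0.15]]
```

Call:
{"method": "jog_arm", "body": {
  "increments": [
    [0, 0, -0.4, 0],
    [0, 0, -0.8, 0],
    [0, 0, -0.8, 0],
    [0, 0, -0.8, 0],
    [0, 0, -0.85, 0]
  ]
}}

```text
time_s: 6.05
tcp_pos: [0.5163, 0.2693, 0.2595]
ee_rot: [[-0.917, -0.4, -0.001], [-0.4, 0.917, -0.0], [0.001, -0.0, -1.0]]
wrist_force: [-0.5, 0.5, -1.5]
gripper_width: 0.685
gripper_force: 30.0
```

Call:
{"method": "jog_arm", "body": {
  "increments": [
    [0.22, -0.67, -0.14, 0.15],
    [0.21, -0.67, -0.14, 0.15],
    [0.2, -0.67, -0.14, 0.15],
    [0.19, -0.67, -0.14, 0.15],
    [0.19, -0.68, -0.14, 0.15],
    [0.18, -0.68, -0.14, 0.15],
    [0.17, -0.68, -0.14, 0.15],
    [0.16, -0.68, -0.14, 0.15],
    [0.15, -0.69, -0.14, 0.15],
    [0.15, -0.69, -0.14, 0.15]
  ]
}}

```text
time_s: 7.05
tcp_pos: [0.53, 0.1285, 0.287]
ee_rot: [[-0.958, -0.287, 0.0], [-0.287, 0.958, 0.0], [-0.0, 0.0, -1.0]]
wrist_force: [-0.2, 0.2, -0.7]
gripper_width: 0.688
gripper_force: 30.0
```

Call:
{"method": "jog_arm", "body": {
  "increments": [
    [0.14, -0.69, -0.14, 0.15],
    [0.13, -0.69, -0.14, 0.15],
    [0.12, -0.69, -0.14, 0.15],
    [0.11, -0.69, -0.14, 0.15],
    [0.1, -0.69, -0.14, 0.15],
    [0.1, -0.7, -0.14, 0.15],
    [0.09, -0.7, -0.14, 0.15],
    [0.08, -0.7, -0.14, 0.15],
    [0.07, -0.7, -0.14, 0.15],
    [0.06, -0.7, -0.14, 0.15]
  ]
}}

```text
time_s: 8.05
tcp_pos: [0.5433, -0.0114, 0.315]
ee_rot: [[-0.985, -0.17, 0.0], [-0.17, 0.985, -0.0], [-0.0, -0.0, -1.0]]
wrist_force: [-0.1, 0.3, -0.4]
gripper_width: 0.686
gripper_force: 30.0
```

Call:
{"method": "jog_arm", "body": {
  "increments": [
    [0.05, -0.7, -0.14, 0.15],
    [0.05, -0.7, -0.14, 0.15],
    [0.04, -0.7, -0.14, 0.15],
    [0.03, -0.7, -0.14, 0.15],
    [0.02, -0.7, -0.14, 0.15],
    [0, 0, 0, 0]
  ]
}}

```text
time_s: 8.65
tcp_pos: [0.55, -0.0817, 0.3292]
ee_rot: [[-0.994, -0.109, 0.001], [-0.109, 0.994, -0.0], [-0.001, -0.0, -1.0]]
wrist_force: [-1.0, 0.2, -1.2]
gripper_width: 0.683
gripper_force: 30.0
```

Run:
```python
from h import *
im=eyes.capture('wrist');cv2.imwrite('pics/w2.png',im)
hsv=cv2.cvtColor(im,cv2.COLOR_BGR2HSV)
y=cv2.inRange(hsv,(22,120,100),(35,255,255));print('frame',rect(y,0,'wrist'))
g=cv2.inRange(hsv,(45,100,50),(75,255,255));print('mat',rect(g,.003,'wrist'))
for n in ['carrier','clean_top']:
  for d in eyes.outline_of('wrist',n):print(n,round(d['conf'],2),rect(d['mask'],.027,'wrist'),np.argwhere(d['mask']).mean(0))
s=sense();print(s['time_s'],s['tcp_pos'],phi(),s['gripper_width'])
```

```text
frame [ 489.7 -255.7  121.4  102.9    6.4]
mat [457.9  -7.9 121.4 101.4  13.4]
carrier 0.9 [495.4 126.1  81.9  59.  111.5] [163.18238545 548.33945445]
carrier 0.62 [564.5 -78.  109.7  71.6  96.4] [230.36717752 319.02654625]
clean_top 0.79 [457.3  -8.   80.   61.5  13.6] [101.64534707 411.97893301]
clean_top 0.59 [565.  -78.1 108.8  72.6  96.5] [230.59432933 318.4631952 ]
8.8 [ 0.54965932 -0.08012879  0.32861631] -173.61207839536294 0.6833733335664851
```

View pics/w2.png

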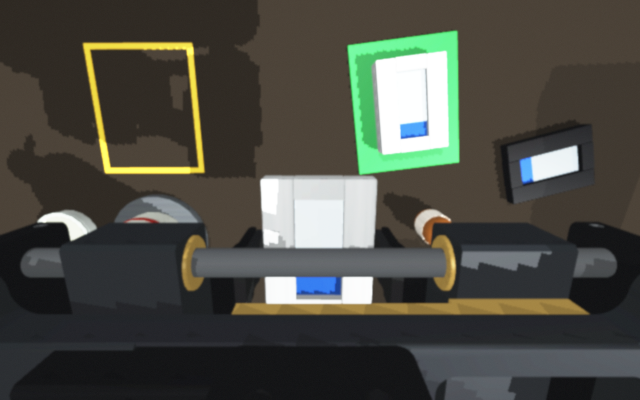

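The frame shows at (145,108), the mat and pile at (410,102), and the carrier is held squarely at (320,230).

```bash
python3 -c "
from h import *
plan([.4855,-.256,.33],-173.6,10)"
```

```text
t 8.8 p [ 0.5497 -0.0801  0.3286] phi -173.61 F [ 1.3 -0.2 -1.2] w 59.5
[[0.42, -0.84, -0.01, -0.0], [0.42, -0.84, -0.01, -0.0], [0.42, -0.84, -0.01, -0.0], [0.42, -0.84, -0.01, -0.0], [0.42, -0.84, -0.01, -0.0], [0.42, -0.84, -0.01, -0.0], [0.42, -0.84, -0.01, -0.0], [0.42, -0.84, -0.01, -0.0], [0.42, -0.84, -0.01, -0.0], [0.42, -0.84, -0.01, -0.0]]
```

Call:
{"method": "jog_arm", "body": {
  "increments": [
    [0.42, -0.84, 0, 0],
    [0.42, -0.84, 0, 0],
    [0.42, -0.84, 0, 0],
    [0.42, -0.84, 0, 0],
    [0.42, -0.84, 0, 0],
    [0.42, -0.84, 0, 0],
    [0.42, -0.84, 0, 0],
    [0.42, -0.84, 0, 0],
    [0.42, -0.84, 0, 0],
    [0.42, -0.84, 0, 0]
  ]
}}

```text
time_s: 9.8
tcp_pos: [0.4849, -0.2564, 0.3286]
ee_rot: [[-0.994, -0.113, -0.0], [-0.113, 0.994, 0.0], [0.0, 0.0, -1.0]]
wrist_force: [0.4, 0.0, -0.4]
gripper_width: 0.685
gripper_force: 30.0
```

Call:
{"method": "jog_arm", "body": {
  "increments": [
    [0, 0, 0.85, 0],
    [0, 0, 0.85, 0],
    [0, 0, 0.85, 0],
    [0, 0, 0.85, 0],
    [0, 0, 0.85, 0],
    [0, 0, 0.85, 0],
    [0, 0, 0.85, 0],
    [0, 0, 0.4, 0],
    [0, 0, 0.2, 0],
    [0, 0, 0, 0]
  ]
}}

```text
time_s: 10.8
tcp_pos: [0.4852, -0.2562, 0.1976]
ee_rot: [[-0.994, -0.112, -0.0], [-0.112, 0.994, 0.0], [0.0, 0.0, -1.0]]
wrist_force: [-0.5, -0.0, -0.9]
gripper_width: 0.684
gripper_force: 30.0
```

```bash
python3 -c "
from h import *
plan([.4855,-.256,.1868],-173.6,3)"
```

```text
t 10.8 p [ 0.4852 -0.2562  0.1976] phi -173.56 F [-0.5 -0.  -0.9] w 59.5
[[-0.01, 0.0, 0.18, 0.0], [-0.01, 0.0, 0.18, 0.0], [-0.01, 0.0, 0.18, 0.0]]
```

Call:
{"method": "jog_arm", "body": {
  "increments": [
    [0, 0, 0.2, 0],
    [0, 0, 0.2, 0],
    [0, 0, 0.1, 0],
    [0, 0, 0.05, 0],
    [0, 0, 0, 0]
  ]
}}

```text
time_s: 11.3
tcp_pos: [0.485, -0.2564, 0.1868]
ee_rot: [[-0.994, -0.112, 0.0], [-0.112, 0.994, -0.0], [-0.0, -0.0, -1.0]]
wrist_force: [-0.1, -0.2, -0.4]
gripper_width: 0.684
gripper_force: 30.0
```

Call:
{"method": "jog_arm", "body": {
  "increments": [
    [0, 0, 0.03, 0],
    [0, 0, 0, 0],
    [0, 0, 0, 0],
    [0, 0, 0, 0],
    [0, 0, 0, 0]
  ],
  "grip": 87
}}

```text
time_s: 11.8
tcp_pos: [0.485, -0.2564, 0.1862]
ee_rot: [[-0.994, -0.112, 0.0], [-0.112, 0.994, -0.0], [-0.0, -0.0, -1.0]]
wrist_force: [0.9, 0.8, -0.1]
gripper_width: 0.979
gripper_force: 0.0
```

Call:
{"method": "jog_arm", "body": {
  "increments": [
    [0, 0, -0.5, 0],
    [0, 0, -1, 0],
    [0, 0, -1, 0],
    [0, 0, -1, 0],
    [0, 0, -1, 0],
    [0, 0, -1, 0],
    [0, 0, -1, 0],
    [0, 0, -0.5, 0],
    [0, 0, 0, 0]
  ]
}}

```text
time_s: 12.7
tcp_pos: [0.4852, -0.2564, 0.3281]
ee_rot: [[-0.994, -0.112, 0.004], [-0.112, 0.994, -0.001], [-0.004, -0.001, -1.0]]
wrist_force: [0.3, -0.6, -1.3]
gripper_width: 0.999
gripper_force: 0.0
```

Run:
```python
from h import *
im=eyes.capture('wrist');cv2.imwrite('pics/w3.png',im)
hsv=cv2.cvtColor(im,cv2.COLOR_BGR2HSV)
y=cv2.inRange(hsv,(22,120,100),(35,255,255));print('frame',rect(y,0,'wrist'))
for d in eyes.outline_of('wrist','carrier'):print(round(d['conf'],2),rect(d['mask'],.012,'wrist'))
plan([.485,-.2564,.41],-173.6)
```

```text
frame [ 487.2 -255.5  120.6  102.8    6.5]
0.73 [ 482.8 -256.    82.4   60.7    6.9]
t 12.8 p [ 0.4846 -0.2562  0.3257] phi -173.61 F [-0.2 -0.7 -0.7] w 87.3
[[-0.0, -0.0, -0.84, -0.0], [-0.0, -0.0, -0.84, -0.0], [-0.0, -0.0, -0.84, -0.0], [-0.0, -0.0, -0.84, -0.0], [-0.0, -0.0, -0.84, -0.0]]
```

View pics/w3.png

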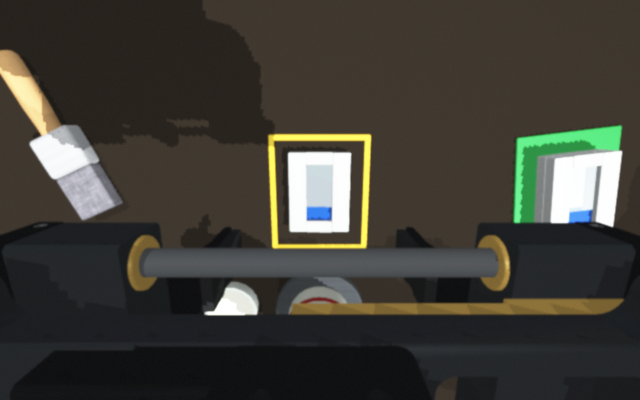

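The carrier lies inside the frame, centred at (319,192), square and with room all round.

Call:
{"method": "jog_arm", "body": {
  "increments": [
    [0, 0, -1, 0],
    [0, 0, -1, 0],
    [0, 0, -1, 0],
    [0, 0, -1, 0],
    [0, 0, -0.7, 0],
    [-0.5, 0, 0, 0],
    [-1, 0.02, 0, 0],
    [-1, 0.02, 0, 0],
    [-1, 0.02, 0, 0],
    [-1, 0.02, 0, 0]
  ],
  "grip": 0
}}

```text
time_s: 13.8
tcp_pos: [0.5756, -0.2444, 0.4174]
ee_rot: [[-0.994, -0.112, -0.004], [-0.112, 0.994, 0.001], [0.004, 0.002, -1.0]]
wrist_force: [0.5, 0.3, 0.2]
gripper_width: 0.17
gripper_force: 0.0
```

```bash
python3 -c "
from h import *
plan([.6178,-.241,.415],-173.6)
eyes.capture('side')
for c in ['wrist','top']:
  eyes.capture(c);print(c,[(np.round(d['centre'],4),d['conf']) for d in eyes.spot_in(c,'cap_top')])"
```

```text
t 13.8 p [ 0.5756 -0.2444  0.4174] phi -173.6 F [0.5 0.3 0.2] w 14.8
[[-0.71, -0.02, 0.04, 0.0], [-0.71, -0.02, 0.04, 0.0], [-0.71, -0.02, 0.04, 0.0]]
wrist [(array([ 0.6202, -0.2411,  0.1995]), 0.58)]
top []
```

Call:
{"method": "jog_arm", "body": {
  "increments": [
    [-0.73, -0.02, 0, 0],
    [-0.73, -0.02, 0, 0],
    [-0.73, -0.02, 0, 0],
    [0, 0, 0, 0],
    [0, 0, 0.5, 0],
    [0, 0, 0.5, 0],
    [0, 0, 0, 0]
  ]
}}

```text
time_s: 14.75
tcp_pos: [0.6168, -0.241, 0.3977]
ee_rot: [[-0.994, -0.111, -0.005], [-0.111, 0.994, 0.002], [0.004, 0.002, -1.0]]
wrist_force: [-0.3, -0.1, -0.0]
gripper_width: 0.007
gripper_force: 0.0
```

Run:
```python
from h import *
plan([.619,-.241,.39],-173.6,1)
im=eyes.capture('side');cv2.imwrite('pics/s4.png',cv2.resize(im[80:230,240:400],None,fx=4,fy=4))
```

```text
t 14.75 p [ 0.6168 -0.241   0.3977] phi -173.64 F [-0.3 -0.1 -0. ] w 0.6
[[-0.11, -0.01, 0.38, -0.01]]
```

View pics/s4.png

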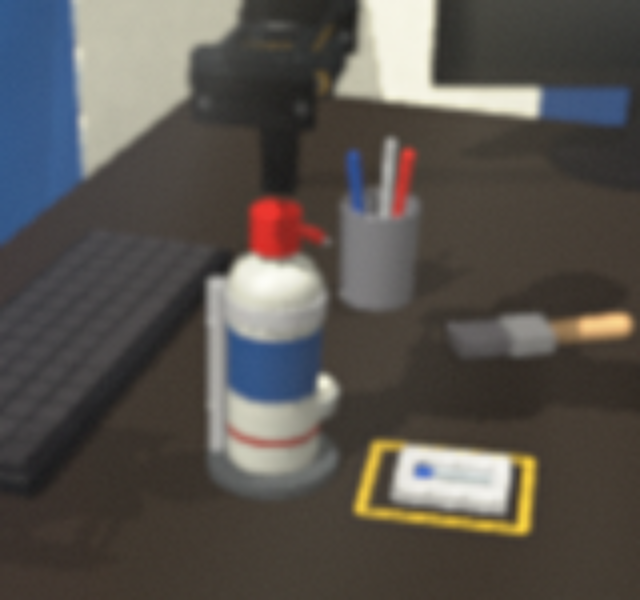

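The closed fingertips are centred above the red cap, at about (275,200) in the crop, and the carrier lies in the frame.

Call:
{"method": "jog_arm", "body": {
  "increments": [
    [-0.1, 0, 0.3, 0],
    [0, 0, 0.3, 0],
    [0, 0, 0.2, 0],
    [0, 0, 0.1, 0],
    [0, 0, 0.05, 0],
    [0, 0, 0.05, 0],
    [0, 0, 0, 0]
  ]
}}

```text
time_s: 15.5
tcp_pos: [0.6198, -0.2407, 0.3811]
ee_rot: [[-0.994, -0.112, 0.0], [-0.112, 0.994, -0.0], [-0.0, -0.0, -1.0]]
wrist_force: [-2.5, 1.4, 4.6]
gripper_width: 0.008
gripper_force: 2.7
```

Call:
{"method": "jog_arm", "body": {
  "increments": [
    [0, 0, 0.05, 0],
    [0, 0, 0.05, 0],
    [0, 0, 0, 0]
  ]
}}

```text
time_s: 15.8
tcp_pos: [0.6197, -0.2406, 0.3795]
ee_rot: [[-0.994, -0.112, 0.001], [-0.112, 0.994, -0.0], [-0.001, -0.001, -1.0]]
wrist_force: [-2.8, 1.9, 7.4]
gripper_width: 0.002
gripper_force: 3.3
```

Call:
{"method": "jog_arm", "body": {
  "increments": [
    [0, 0, 0.05, 0],
    [0, 0, 0.05, 0],
    [0, 0, 0.05, 0],
    [0, 0, 0, 0]
  ]
}}

```text
time_s: 16.2
tcp_pos: [0.6197, -0.2406, 0.3771]
ee_rot: [[-0.994, -0.112, 0.001], [-0.112, 0.994, -0.001], [-0.001, -0.001, -1.0]]
wrist_force: [-3.6, 2.8, 7.7]
gripper_width: 0.004
gripper_force: 4.2
```

Call:
{"method": "jog_arm", "body": {
  "increments": [
    [0, 0, 0.05, 0],
    [0, 0, 0.05, 0],
    [0, 0, 0, 0]
  ]
}}

```text
time_s: 16.5
tcp_pos: [0.6195, -0.2406, 0.3766]
ee_rot: [[-0.994, -0.112, 0.002], [-0.112, 0.994, -0.001], [-0.002, -0.001, -1.0]]
wrist_force: [-4.1, 4.2, 13.1]
gripper_width: 0.001
gripper_force: 6.1
```

Call:
{"method": "jog_arm", "body": {
  "increments": [
    [0, 0, 0.05, 0],
    [0, 0, 0.03, 0],
    [0, 0, 0, 0]
  ]
}}

```text
time_s: 16.8
tcp_pos: [0.6194, -0.2405, 0.3766]
ee_rot: [[-0.994, -0.113, 0.003], [-0.113, 0.994, -0.002], [-0.003, -0.002, -1.0]]
wrist_force: [-5.9, 4.9, 17.2]
gripper_width: 0.004
gripper_force: 8.3
```

The position has stopped changing while the force climbs to 17 N, so the cap is fully down. I'll release it now.

Call:
{"method": "jog_arm", "body": {
  "increments": [
    [0, 0, -0.3, 0],
    [0, 0, -0.5, 0],
    [0, 0, -1, 0],
    [0, 0, -0.6, 0],
    [0, 0, 0, 0],
    [0, 0, 0, 0]
  ]
}}

```text
time_s: 17.4
tcp_pos: [0.6198, -0.2408, 0.4188]
ee_rot: [[-0.994, -0.111, -0.0], [-0.111, 0.994, 0.001], [0.0, 0.001, -1.0]]
wrist_force: [-0.2, -0.5, 0.1]
gripper_width: 0.009
gripper_force: 0.0
```

Run:
```python
from h import *
eyes.capture('side');print([(np.round(d['centre'],3),d['conf']) for d in eyes.spot_in('side','cap_top')])
eyes.capture('top')
for d in eyes.outline_of('top','carrier'):print(round(d['conf'],2),rect(d['mask'],.012,'top'))
plan([.486,-.256,.415],-173.2)
```

```text
[(array([0.452, 0.02 , 0.   ]), 0.66), (array([ 0.613, -0.232,  0.186]), 0.56)]
0.96 [497.5 139.5  83.7  61.  110.8]
0.95 [ 485.4 -254.5   80.6   62.4    5.2]
0.75 [385.1 277.9  81.9  59.6 172.3]
t 17.6 p [ 0.6199 -0.2408  0.4183] phi -173.6 F [1.  0.6 0.2] w 0.3
[[0.96, -0.0, 0.03, -0.01], [0.96, -0.0, 0.03, -0.01], [0.96, 0.0, 0.03, -0.01], [0.96, 0.0, 0.03, -0.01], [0.96, 0.0, 0.03, -0.01], [0.96, 0.0, 0.03, -0.01], [0.96, 0.0, 0.03, -0.01]]
```

Call:
{"method": "jog_arm", "body": {
  "increments": [
    [0.96, 0, 0, 0],
    [0.96, 0, 0, 0],
    [0.96, 0, 0, 0],
    [0.96, 0, 0, 0],
    [0.96, 0, 0, 0],
    [0.96, 0, 0, 0],
    [0.96, 0, 0, 0],
    [0, 0, 0, 0]
  ],
  "grip": 87
}}

```text
time_s: 18.4
tcp_pos: [0.4845, -0.2559, 0.4196]
ee_rot: [[-0.994, -0.11, -0.001], [-0.11, 0.994, 0.0], [0.001, 0.001, -1.0]]
wrist_force: [-0.1, -0.9, -0.1]
gripper_width: 0.653
gripper_force: 0.0
```

Call:
{"method": "jog_arm", "body": {
  "increments": [
    [0, 0, 0.9, 0],
    [0, 0, 0.9, 0],
    [0, 0, 0.9, 0],
    [0, 0, 0.9, 0],
    [0, 0, 0.9, 0],
    [0, 0, 0, 0],
    [0, 0, 0, 0]
  ]
}}

```text
time_s: 19.1
tcp_pos: [0.487, -0.2558, 0.3295]
ee_rot: [[-0.994, -0.112, -0.001], [-0.112, 0.994, -0.0], [0.001, -0.0, -1.0]]
wrist_force: [-0.2, 0.2, 0.4]
gripper_width: 0.998
gripper_force: 0.0
```

Run:
```python
from h import *
eyes.capture('wrist')
for d in eyes.outline_of('wrist','carrier'):print(round(d['conf'],2),rect(d['mask'],.012,'wrist'))
for d in eyes.outline_of('wrist','clean_top'):print('c',round(d['conf'],2),rect(d['mask'],.027,'wrist'))
plan([.4845,-.256,.185],-173.6,8)
```

```text
0.8 [ 486.4 -256.5   80.8   61.4    6.1]
c 0.59 [456.7 -51.3  64.9  10.8  10.8]
c 0.58 [453.9 -12.8  73.6  67.9  13.7]
t 19.25 p [ 0.4869 -0.2559  0.3306] phi -173.58 F [ 0.3 -0.4  1.1] w 87.0
[[0.02, 0.0, 0.91, 0.0], [0.02, 0.0, 0.91, 0.0], [0.02, 0.0, 0.91, 0.0], [0.02, 0.0, 0.91, 0.0], [0.02, 0.0, 0.91, 0.0], [0.02, 0.0, 0.91, 0.0], [0.02, 0.0, 0.91, 0.0], [0.02, 0.0, 0.91, 0.0]]
```

Call:
{"method": "jog_arm", "body": {
  "increments": [
    [0, 0, 0.9, 0],
    [0, 0, 0.9, 0],
    [0, 0, 0.9, 0],
    [0, 0, 0.9, 0],
    [0, 0, 0.9, 0],
    [0, 0, 0.9, 0],
    [0, 0, 0.9, 0],
    [0, 0, 0.6, 0],
    [0, 0, 0.25, 0],
    [0, 0, 0, 0]
  ]
}}

```text
time_s: 20.25
tcp_pos: [0.4865, -0.2558, 0.1864]
ee_rot: [[-0.994, -0.112, -0.0], [-0.112, 0.994, -0.0], [0.0, -0.0, -1.0]]
wrist_force: [-0.6, -0.4, 0.3]
gripper_width: 1.0
gripper_force: 0.0
```

Call:
{"method": "jog_arm", "body": {
  "increments": [
    [0, 0, 0, 0],
    [0, 0, 0, 0],
    [0, 0, 0, 0],
    [0, 0, 0, 0],
    [0, 0, 0, 0],
    [0, 0, 0, 0],
    [0, 0, 0, 0]
  ],
  "grip": 50
}}

```text
time_s: 20.95
tcp_pos: [0.4865, -0.2558, 0.187]
ee_rot: [[-0.994, -0.112, 0.0], [-0.112, 0.994, -0.0], [-0.0, -0.0, -1.0]]
wrist_force: [-0.7, 0.7, 3.5]
gripper_width: 0.684
gripper_force: 30.0
```

Call:
{"method": "jog_arm", "body": {
  "increments": [
    [0, 0, -0.3, 0],
    [0, 0, -0.9, 0],
    [0, 0, -0.9, 0],
    [0, 0, -0.9, 0],
    [0, 0, -0.9, 0],
    [0, 0, -0.9, 0],
    [0, 0, -0.9, 0],
    [0, 0, -0.9, 0],
    [0, 0, 0, 0]
  ]
}}

```text
time_s: 21.85
tcp_pos: [0.4869, -0.256, 0.321]
ee_rot: [[-0.994, -0.112, 0.005], [-0.112, 0.994, -0.002], [-0.005, -0.002, -1.0]]
wrist_force: [0.2, 0.2, -0.2]
gripper_width: 0.686
gripper_force: 30.0
```

Run:
```python
from h import *
# look pose: pile beside/ahead in tool +x
plan([.53,-.10,.33],-166.6,12)
```

```text
t 21.85 p [ 0.4869 -0.256   0.321 ] phi -173.57 F [ 0.2  0.2 -0.2] w 59.7
[[-0.25, 0.63, -0.04, -0.13], [-0.26, 0.62, -0.04, -0.13], [-0.26, 0.62, -0.04, -0.13], [-0.27, 0.62, -0.04, -0.13], [-0.28, 0.61, -0.04, -0.13], [-0.28, 0.61, -0.04, -0.13], [-0.29, 0.61, -0.04, -0.13], [-0.3, 0.61, -0.04, -0.13], [-0.3, 0.6, -0.04, -0.13], [-0.31, 0.6, -0.04, -0.13]]
[[-0.31, 0.6, -0.04, -0.13], [-0.32, 0.59, -0.04, -0.13]]
```

Call:
{"method": "jog_arm", "body": {
  "increments": [
    [-0.25, 0.63, -0.04, -0.13],
    [-0.26, 0.62, -0.04, -0.13],
    [-0.26, 0.62, -0.04, -0.13],
    [-0.27, 0.62, -0.04, -0.13],
    [-0.28, 0.61, -0.04, -0.13],
    [-0.28, 0.61, -0.04, -0.13],
    [-0.29, 0.61, -0.04, -0.13],
    [-0.3, 0.61, -0.04, -0.13],
    [-0.3, 0.6, -0.04, -0.13],
    [-0.31, 0.6, -0.04, -0.13]
  ]
}}

```text
time_s: 22.85
tcp_pos: [0.5226, -0.1247, 0.3267]
ee_rot: [[-0.977, -0.215, 0.0], [-0.215, 0.977, -0.0], [-0.0, -0.0, -1.0]]
wrist_force: [0.2, 0.2, -0.8]
gripper_width: 0.687
gripper_force: 30.0
```

Call:
{"method": "jog_arm", "body": {
  "increments": [
    [-0.31, 0.6, -0.04, -0.13],
    [-0.32, 0.59, -0.04, -0.13],
    [0, 0, 0, 0],
    [0, 0, 0, 0],
    [0, 0, 0, 0]
  ]
}}

```text
time_s: 23.35
tcp_pos: [0.5293, -0.1, 0.328]
ee_rot: [[-0.972, -0.234, -0.0], [-0.234, 0.972, -0.0], [0.0, 0.0, -1.0]]
wrist_force: [-0.0, 0.4, -0.6]
gripper_width: 0.683
gripper_force: 30.0
```

Run:
```python
from h import *
im=eyes.capture('wrist');cv2.imwrite('pics/w5.png',im)
hsv=cv2.cvtColor(im,cv2.COLOR_BGR2HSV)
g=cv2.inRange(hsv,(45,100,50),(75,255,255));print('mat',rect(g,.003,'wrist'))
s=sense();zt=s['tcp_pos'][2]-.187+.012
for d in eyes.outline_of('wrist','clean_top'):
    m=d['mask'];c=np.argwhere(m).mean(0);print('c',round(d['conf'],2),c.round(),rect(m,.027 if c[0]<180 else zt,'wrist'), np.argwhere(m).min(0))
print(s['tcp_pos'],phi(),zt)
```

```text
mat [458.   -8.8 121.4 101.7  13.6]
c 0.97 [143. 434.] [457.8 -10.1  81.   62.8  13.4] [ 98 397]
c 0.59 [229. 318.] [ 507.7 -105.3   59.8   41.   103.6] [172 261]
c 0.27 [153. 171.] [ 487.3 -244.   109.7   91.9    6.4] [ 41 118]
[ 0.52923578 -0.10015075  0.32805463] -166.4830316751112 0.1530546303134171
```

View pics/w5.png

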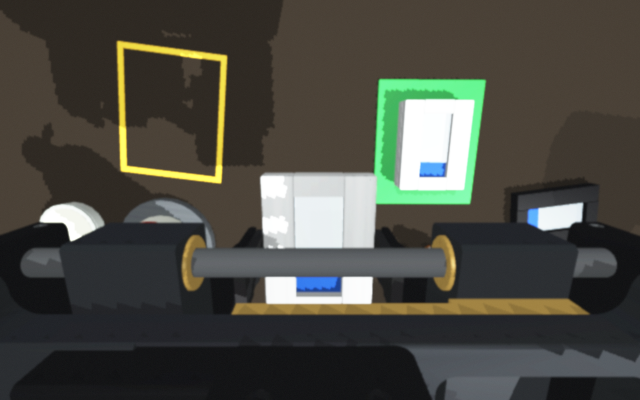

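Run:
```python
from h import *
for n in('w2','w5'):
    g=cv2.cvtColor(cv2.imread(f'pics/{n}.png'),6).astype(float)
    col=g[150:200,290:350].mean(1);i=np.argmax(np.diff(col));d=np.diff(col)[i-2:i+3];e=150+i+.5+(d*np.arange(-2,3)).sum()/d.sum()
    row=g[185:225].mean(0);dr=np.diff(row);l=np.argmax(dr[250:275])+250;rr=np.argmin(dr[360:390])+360
    c=eyes.get_calibration('wrist');T=c['T_tool_cam'];K=c['camera_matrix']
    ray=T[:3,:3]@np.linalg.inv(K)@np.array([[320,e,1],[l+1,200,1],[rr+1,200,1]]).T
    zt=.175;P=T[:3,3][:,None]+ray*((zt-T[2,3])/ray[2]);print(n,round(e,2),l,rr,'front x mm',P[0,0]*1e3,'y edges',P[1,1:]*1e3)
```

```text
w2 174.98 260 375 front x mm 41.02381547145308 y edges [-30.03668103  30.00562219]
w5 172.01 261 375 front x mm 42.55362984819307 y edges [-29.51441991  30.00562219]
```

Run:
```python
from h import *
plan([.4597,-.0078,.285],-166.55,8)
```

```text
t 23.45 p [ 0.5292 -0.1002  0.3281] phi -166.48 F [-0.3  0.  -0.1] w 59.2
[[0.29, 0.66, 0.27, 0.0], [0.29, 0.66, 0.27, 0.0], [0.29, 0.66, 0.27, 0.0], [0.29, 0.66, 0.27, 0.0], [0.29, 0.66, 0.27, 0.0], [0.29, 0.66, 0.27, 0.0], [0.29, 0.66, 0.27, 0.0], [0.29, 0.66, 0.27, 0.0]]
```

Call:
{"method": "jog_arm", "body": {
  "increments": [
    [0.29, 0.66, 0.27, 0],
    [0.29, 0.66, 0.27, 0],
    [0.29, 0.66, 0.27, 0],
    [0.29, 0.66, 0.27, 0],
    [0.29, 0.66, 0.27, 0],
    [0.29, 0.66, 0.27, 0],
    [0.29, 0.66, 0.27, 0],
    [0.29, 0.66, 0.27, 0],
    [0, 0, 0, 0],
    [0, 0, 0, 0]
  ]
}}

```text
time_s: 24.45
tcp_pos: [0.4595, -0.0076, 0.2851]
ee_rot: [[-0.972, -0.236, 0.0], [-0.236, 0.972, -0.0], [-0.0, -0.0, -1.0]]
wrist_force: [-0.0, -0.0, -1.2]
gripper_width: 0.685
gripper_force: 30.0
```

Call:
{"method": "jog_arm", "body": {
  "increments": [
    [0, 0, 0.5, 0],
    [0, 0, 0.75, 0],
    [0, 0, 0.75, 0],
    [0, 0, 0.5, 0],
    [0, 0, 0.5, 0],
    [0, 0, 0, 0],
    [0, 0, 0, 0],
    [0, 0, 0, 0]
  ]
}}

```text
time_s: 25.25
tcp_pos: [0.4598, -0.008, 0.2254]
ee_rot: [[-0.972, -0.235, 0.001], [-0.235, 0.972, 0.0], [-0.001, -0.0, -1.0]]
wrist_force: [0.5, -0.0, -0.5]
gripper_width: 0.681
gripper_force: 30.0
```

Run:
```python
from h import *
for i in range(4):
    s=sense();print(np.round(s['tcp_pos'],4),phi());eyes.capture('top')
plan([.4597,-.0078,.216],-166.55,4)
im=eyes.capture('side');cv2.imwrite('pics/s6.png',cv2.resize(im[200:300,290:400],None,fx=7,fy=6,interpolation=cv2.INTER_CUBIC))
```

```text
[ 0.4598 -0.008   0.2254] -166.43704505441616
[ 0.4598 -0.008   0.2255] -166.43765910004217
[ 0.4598 -0.008   0.2255] -166.43888965341756
[ 0.4597 -0.008   0.2255] -166.44320230897463
t 25.45 p [ 0.4596 -0.008   0.2254] phi -166.44 F [-0.9 -0.  -0.1] w 59.4
[[-0.0, 0.0, 0.12, 0.01], [-0.0, 0.0, 0.12, 0.01], [-0.0, 0.0, 0.12, 0.01], [-0.0, 0.0, 0.12, 0.01]]
```

View pics/s6.png

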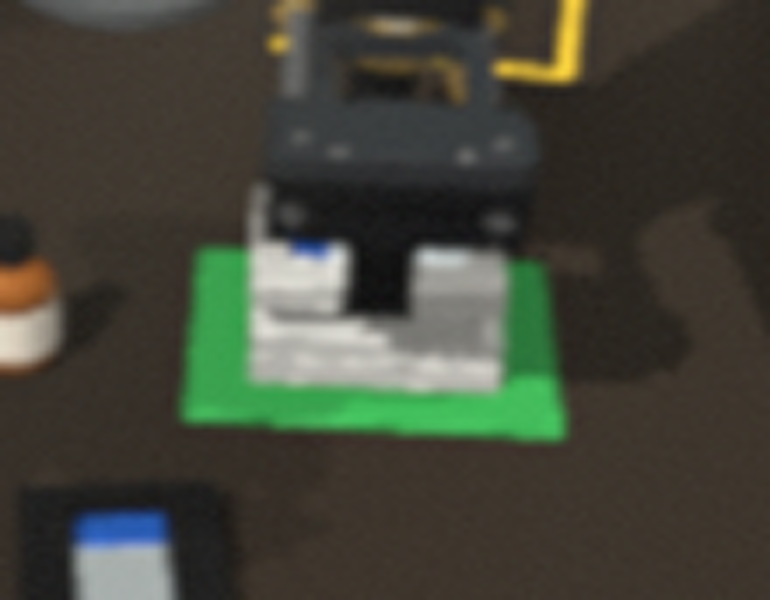

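In the side crop the held carrier hovers with its left and right edges at columns 250 and 505, against 250 and 502 for the pile, so it is flush along x. I'll lower it gently.

Call:
{"method": "jog_arm", "body": {
  "increments": [
    [0, 0, 0.15, 0.02],
    [0, 0, 0.15, 0],
    [0, 0, 0.1, 0],
    [0, 0, 0.05, 0],
    [0, 0, 0.05, 0],
    [0, 0, 0.03, 0],
    [0, 0, 0, 0]
  ]
}}

```text
time_s: 26.2
tcp_pos: [0.4595, -0.0081, 0.2143]
ee_rot: [[-0.973, -0.233, -0.0], [-0.233, 0.973, -0.0], [0.0, -0.0, -1.0]]
wrist_force: [-0.4, -0.7, -1.0]
gripper_width: 0.689
gripper_force: 30.0
```

Call:
{"method": "jog_arm", "body": {
  "increments": [
    [0, 0, 0.03, 0],
    [0, 0, 0.02, 0],
    [0, 0, 0, 0]
  ]
}}

```text
time_s: 26.5
tcp_pos: [0.4596, -0.008, 0.2139]
ee_rot: [[-0.972, -0.233, 0.0], [-0.233, 0.972, -0.0], [-0.0, -0.0, -1.0]]
wrist_force: [-1.8, 0.2, 4.7]
gripper_width: 0.681
gripper_force: 30.0
```

Call:
{"method": "jog_arm", "body": {
  "increments": [
    [0, 0, 0, 0],
    [0, 0, 0, 0],
    [0, 0, 0, 0],
    [0, 0, 0, 0],
    [0, 0, 0, 0],
    [0, 0, 0, 0]
  ],
  "grip": 87
}}

```text
time_s: 27.1
tcp_pos: [0.4595, -0.0081, 0.2133]
ee_rot: [[-0.973, -0.233, -0.0], [-0.233, 0.973, -0.0], [0.0, 0.0, -1.0]]
wrist_force: [-0.1, 0.1, -0.4]
gripper_width: 0.989
gripper_force: 0.0
```

Call:
{"method": "jog_arm", "body": {
  "increments": [
    [0, 0, -0.3, 0],
    [0, 0, -0.8, 0],
    [0, 0, -1, 0],
    [0, 0, -1, 0],
    [0, 0, -1, 0],
    [0, 0, -1, 0],
    [0, 0, -1, 0],
    [0, 0, 0, 0],
    [0, 0, 0, 0]
  ]
}}

```text
time_s: 28.0
tcp_pos: [0.4592, -0.0081, 0.3355]
ee_rot: [[-0.973, -0.233, 0.001], [-0.233, 0.973, 0.001], [-0.001, 0.0, -1.0]]
wrist_force: [0.0, -1.0, -0.7]
gripper_width: 0.998
gripper_force: 0.0
```

Run:
```python
from h import *
im=eyes.capture('wrist');a=cv2.resize(im[120:250,250:390],(540,500),interpolation=cv2.INTER_CUBIC)
hsv=cv2.cvtColor(im,cv2.COLOR_BGR2HSV)
g=cv2.inRange(hsv,(45,100,50),(75,255,255));print('mat',rect(g,.003,'wrist'))
for d in eyes.outline_of('wrist','clean_top'):print(round(d['conf'],2),rect(d['mask'],.039,'wrist'))
s=eyes.capture('side')[220:280,305:385]
cv2.imwrite('pics/f7.png',np.hstack([a[:, :380] if 0 else cv2.resize(a,(400,370)),cv2.resize(s,(400,370),interpolation=cv2.INTER_CUBIC)]))
print(sense()['tcp_pos'],phi())
```

```text
mat [457.1  -8.6 120.6 101.3  13.5]
0.49 [420.4 -33.4  21.4   2.6 103.5]
[ 0.45911897 -0.00817418  0.33433604] -166.5471756535506
```

View pics/f7.png

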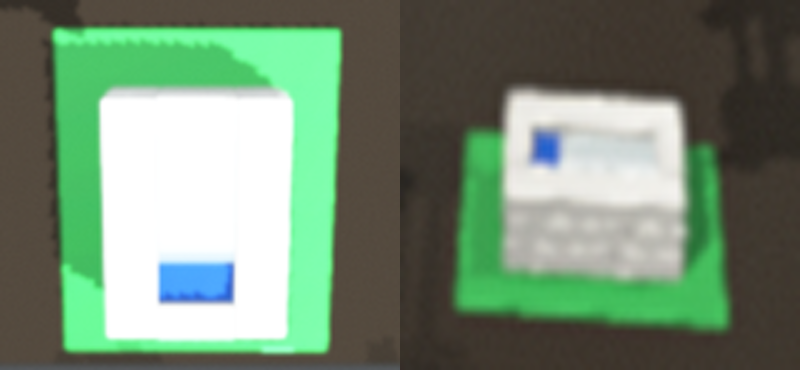

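The pile stands squarely, flush in both views: the wrist crop has it at (197,215) and the side crop at (595,185). I'll do one numeric check, including the bystanders.

Run:
```python
from h import *
im=eyes.capture('wrist');hsv=cv2.cvtColor(im,cv2.COLOR_BGR2HSV)
w=cv2.inRange(hsv,(0,0,215),(180,60,255));b=np.zeros_like(w);b[140:246,270:365]=w[140:246,270:365]
b=cv2.morphologyEx(b,cv2.MORPH_OPEN,np.ones((3,3)))
print('top',rect(b,.039,'wrist'))
im=eyes.capture('top');
for n in['oil_bottle','dish','clean_top']:print(n,[(np.round(d['centre'],3),round(d['conf'],2)) for d in eyes.spot_in('top',n)])
```

```text
top [458.2  -8.4  82.6  61.1  13.5]
oil_bottle []
dish [(array([ 0.626, -0.339,  0.016]), 0.7)]
clean_top []
```

```bash
python3 -c "
from h import *
print(r.finish_job())"
```

```text
the job is handed in; nothing more can be done
None
```

The job is handed in at about 28 s of the 72 s: the carrier lay in the yellow frame while the cap was pressed right down and released. It is now stacked on the pile to within about 1 mm of the mat's centre, and the dish has not moved. The bottle was not found in the last picture, but nothing was moved near it.

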